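# Press a tile flush with a spacer

### The arm

A 6-joint arm with a two-finger parallel gripper is mounted at the origin on a cart in front of the work surface, level with it; the furniture and walls round the work are solid. World frame = base frame: x ahead of the robot, y to its left, z up, the work surface at z = 0. Lengths are in mm, angles in rad, forces in N, time in s.
With the tool pointing down it reaches from about 150 to 775 mm from the base axis. Payload 6.1 kg.
Tool frame: the origin (TCP) lies midway between the tips of the shut fingers; the grasp point (between the pads) lies pinch_z behind it (pinch_z is the distance from the TCP to the grasp point, in mm); z points along the fingers, y is the line along which they close (so a half turn about z gives the same grasp; the last joint's range is limited). The gripper opens to 85 mm and grips with 20 to 120 N. Pads are 22 mm wide; open, the fingers measure 114 mm over their backs; the gripper's body (76 mm by 85 mm) begins 54 mm behind the grasp point. The pads swing forward as they close: fully open they stand 13 mm farther back than shut.
Start: joints at [-1.183, 0.126, -0.04, 1.405, 0, 1.571], TCP at [198.522, -486.001, 231.295] pointing down, gripper open.
Joint ranges: [-2.72, 2.72], [-0.95, 1.95], [-1.27, 1.35], [-1.78, 2.02], [-1.46, 1.47], [-3.14, 3.14]. Speed limits (rad/s): [2.39, 2.39, 3.01, 3.14, 3.14, 3.14].

### API

Orientations are given as a unit quaternion [w, x, y, z].
In Python, from station import get_obs, get_image, job_done, pinch_z gives the robot as it stands. The module is installed in compiled form; this text tells all that it offers.
- The arm moves only by the shell command python3 -m inch 'ROWS' [FORCE]. ROWS is a JSON object of lists of equal length, an entry for each row: "gripper": the closure, from 0 (fully open) to 1 (shut); "slide": the shift along the tool's x, y, z in units of 0.1 m (1.0 is 0.1 m), a list of three; "turn": the turn about the tool's z in units of 30 degrees (1.0 is 30 degrees). In form: {"gripper": [gripper, ...], "slide": [[x, y, z], ...], "turn": [turn, ...]}. A call has 1 to 20 rows; each row shifts and turns the commanded pose from where the row before left it, along the tool's axes as they then stand; what a row does not reach is not made up. A row lasts 1/12 s, in which the tool goes at most 41.7 mm and 7.16 degrees, less where a joint would pass 70% of its speed; a pose out of reach is approached as far as the arm can. A call with a number of a shift or a turn outside -1 to 1 is refused whole. A call with a gripper value outside its range is refused whole. The fingers move at their own pace and stop on an object; FORCE is the grip in N (left out, the last holds). Time passes only in rows, so rows that do not move let the fingers close. It gives the time, the measured TCP pose, the force, the opening and the grip force at its end, in the units of the state.
- get_obs(): the state, without advancing time (a new reading comes with each control period).
- get_image(name): name is "scene" or "side" or "wrist"; returns a dict with "img" (420x560x3 uint8, blue, green, red), "K" (3x3 intrinsics, pixels), "distortion" ([k1, k2, p1, p2, k3] as OpenCV has them; the pictures are not rectified), "pose" (4x4, takes a point from camera to world coordinates). Camera axes: x right, y down, z forward; pixel columns grow to the right and rows downward; lengths in mm; the calibration is good to about 2 mm. A picture is of the moment at which its call begins. There is no depth.
- job_done(): hands the job in; it is judged then, once.
The state is a dict: "time_s": time; "joints": joint angles; "joint_velocities": joint speeds; "joint_efforts": joint torques, N m; "ee_pos": TCP position; "ee_rot": TCP orientation; "contact_force": force on the tool from outside, world axes, zero at the start; "moment": the same for the moment, N m; "opening": opening from 0.0 (shut) to 1.0 (fully open); "gripper_force": force on a finger pad.
Only numpy, scipy, OpenCV 4.12 (cv2) and the standard library are available. Lean on these libraries where they do the work, as an engineer would, in place of code of your own. Each camera call takes 0.05 s, during which the arm holds its last target. There are 200 camera calls.

### The job

Pull the orange-handled spacer up out of its grey stand and slide its blade well down into the gap between red tile and pale back wall of the one jig whose gap is wide enough for it. Then press the sprung tile fully home, flush against its blue stop, with the spacer, and finish while still gripping the spacer and holding the tile pressed there. Do not force the spacer on the two jigs with narrow gaps or shift their tiles, and leave the bottle, the cup and the tape roll where they are.

Things in the scene. Friction and masses are not known exactly. Their poses are not given: they have to be found in the camera images.
- spacer: loose spacer, 90 g, 115 mm tall, upright in the stand at first. Steel blade 10 mm thick (x), 36 mm wide (y), z = 0 to 56 mm (lowest 6 mm only 7 mm thick); black collar 20 x 38 mm, z = 56 to 60 mm; orange grip 16 mm thick (x), 28 mm wide (y), z = 60 to 115 mm. Origin: centre of blade underside; z up along the grip. A half turn about z looks the same.
- holder: fixed grey stand 60 x 70 mm, 50 mm tall, on a foot plate 80 x 90 mm, with an upright slot 38 mm deep, about 13.5 x 40 mm, in which the spacer's blade stands loosely (slot floor 12 mm above the surface). Origin: centre of the underside, under the slot; slot is thin along x, long along y.
- jig_a: one of three fixed jigs in any order: base 84 x 94 x 8 mm, two upright plates 14 mm thick, 90 mm wide, top z = 56 mm: blue stop (inner face x = +19 mm), pale back wall (inner face x = -19 mm). Between them a red tile (see joint). Gap from back wall to resting tile: x = -19 to +1 mm, 20 mm wide, floor z = 8 mm. Origin: centre of underside; +x from back wall to stop, z up.
- jig_b: one of three fixed jigs in any order: base 84 x 94 x 8 mm, two upright plates 14 mm thick, 90 mm wide, top z = 56 mm: blue stop (inner face x = +19 mm), pale back wall (inner face x = -19 mm). Between them a red tile (see joint). Gap from back wall to resting tile: x = -19 to -12 mm, 7 mm wide, floor z = 8 mm. Origin: centre of underside; +x from back wall to stop, z up.
- jig_c: one of three fixed jigs in any order: base 84 x 94 x 8 mm, two upright plates 14 mm thick, 90 mm wide, top z = 56 mm: blue stop (inner face x = +19 mm), pale back wall (inner face x = -19 mm). Between them a red tile (see joint). Gap from back wall to resting tile: x = -19 to -14 mm, 5 mm wide, floor z = 8 mm. Origin: centre of underside; +x from back wall to stop, z up.
- tile_a (a joint): travel (m) along +x of the red upright tile of jig_a, 70 mm wide (y), 10 mm thick, from z = 10 to 50 mm: 0 at rest, 8 mm off the stop; 0.008 flush against the stop. Spring pins push it back with 2.8 N at rest, 5.6 N when flush.
- tile_b (a joint): travel (m) along +x of the red upright tile of jig_b, 70 mm wide (y), 23 mm thick, from z = 10 to 50 mm: 0 at rest, 8 mm off the stop; 0.008 flush against the stop. Spring pins push it back with 2.8 N at rest, 5.6 N when flush.
- tile_c (a joint): travel (m) along +x of the red upright tile of jig_c, 70 mm wide (y), 25 mm thick, from z = 10 to 50 mm: 0 at rest, 8 mm off the stop; 0.008 flush against the stop. Spring pins push it back with 2.8 N at rest, 5.6 N when flush.
- additive_bottle: loose small blue bottle with a white cap, 41 mm across, 86 mm tall, to be left alone. Origin: centre of the underside.
- cup: loose clear mixing cup, 71 mm across, 86 mm tall, to be left alone. Origin: centre of the underside.
- tape: loose roll of blue masking tape lying flat, 92 mm across, 18 mm tall, to be left alone. Origin: centre of the underside.
Mind the look-alikes: they are no part of the job. What is shaped like the jig_a but green or pink is not meant.

How it is judged:
By the outcome, as a careful person would: the job done as asked, in the order asked, and still so for the second after the job is handed in, while the arm keeps its last pose, push and grip.
It also fails if it takes over 40 s, if anything falls off the work surface, if the arm or the gripper's body presses on something with over 40 N, if the wrist force passes 120 N, or if a joint passes its speed limit or range.

## Working session

There is one attempt and no reset: what is moved stays moved. The work goes in short steps, Python scripts to look and compute and a shell command to move; the robot and the scene stay as the last step left them, time stands still between calls to the robot, and variables do not carry over. Pictures are saved under pics/ and viewed, at most 10 in all, crops included, and the job is handed in when it is done.

```bash
mkdir -p pics; cat > h.py <<'E'
import numpy as np, cv2
from station import get_obs, get_image, job_done, pinch_z
def ray(im,uv):
    p=cv2.undistortPoints(np.array([[uv]],float),np.array(im["K"],float),np.array(im["distortion"],float))[0,0]
    T=np.array(im["pose"]); d=T[:3,:3]@np.array([p[0],p[1],1]); return T[:3,3],d
def onz(im,uv,z):
    o,d=ray(im,uv); return o+d*(z-o[2])/d[2]
def proj(im,P):
    T=np.linalg.inv(np.array(im["pose"])); 
    return cv2.projectPoints(np.array(P,float).reshape(-1,1,3),cv2.Rodrigues(T[:3,:3])[0],T[:3,3],np.array(im["K"],float),np.array(im["distortion"],float))[0][:,0]
E
python3 - <<'E'
from h import *
import pickle
np.set_printoptions(precision=3,suppress=True)
ims={n:get_image(n) for n in("scene","side","wrist")}
pickle.dump(ims,open("i0.pkl","wb"))
for n in ims: cv2.imwrite(f"pics/{n}0.png",ims[n]["img"]); print(n,np.array(ims[n]["pose"]))
print(get_obs(),pinch_z if not callable(pinch_z) else pinch_z())
E
```

```text
scene [[ -0.878  -0.26    0.403 121.19 ]
 [ -0.479   0.479  -0.735 821.869]
 [ -0.002  -0.838  -0.545 665.978]
 [  0.      0.      0.      1.   ]]
side [[ -0.846  -0.22    0.486  45.673]
 [ -0.533   0.341  -0.774 804.595]
 [  0.005  -0.914  -0.406 448.697]
 [  0.      0.      0.      1.   ]]
wrist [[   0.378   -0.893   -0.246  260.019]
 [  -0.926   -0.365   -0.098 -460.047]
 [  -0.002    0.265   -0.964  373.363]
 [   0.       0.       0.       1.   ]]
{'time_s': 0.15, 'joints': array([-1.183,  0.126, -0.04 ,  1.405, -0.   ,  1.571]), 'joint_velocities': array([ 0.   , -0.001,  0.004, -0.002,  0.001,  0.   ]), 'joint_efforts': array([ -0.003, -43.627,  35.315,   0.014,  -0.   ,   0.   ]), 'ee_pos': array([ 198.392, -485.743,  230.729]), 'ee_rot': array([-0.001,  0.981,  0.193, -0.   ]), 'contact_force': array([ 0.235,  0.01 , -0.065]), 'moment': array([-0.004, -0.002,  0.001]), 'gripper_force': 0.0, 'opening': 1.0019281382602685} 18.700000000000003
```

View pics/scene0.png

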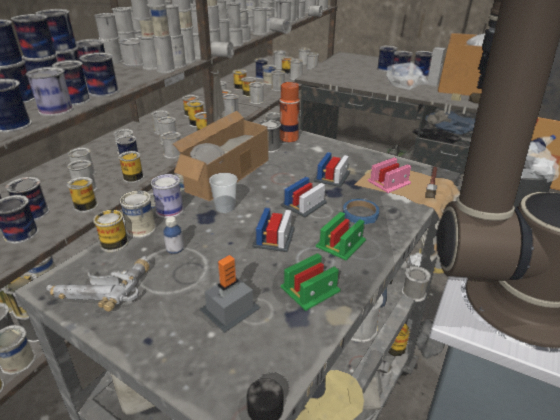

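View pics/side0.png

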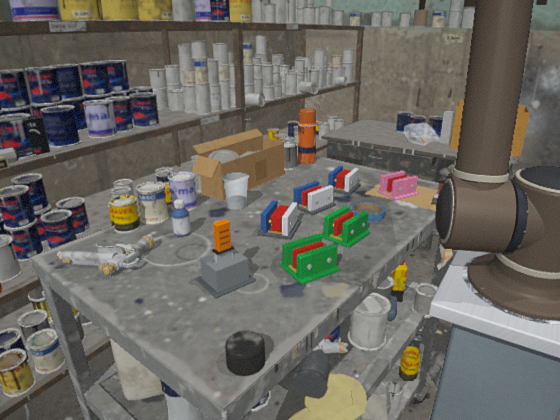

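The spacer and stand are at (229,290) in the scene view. There are three blue-and-white jigs at (275,229), (304,195) and (333,168). The green ones at (342,236) and (311,281) and the pink one at (390,176) are look-alikes. I'll enlarge the three candidates to compare their gaps.

```bash
python3 - <<'E'
from h import *
import pickle
ims=pickle.load(open("i0.pkl","rb"))
a=cv2.resize(ims["scene"]["img"][145:255,245:365],None,fx=5,fy=5,interpolation=cv2.INTER_CUBIC)
cv2.imwrite("pics/crop1.png",a)
for uv in [(229,290),(275,229),(304,195),(333,168),(342,236),(390,176),(360,208),(224,193),(173,237)]: print(uv,onz(ims["scene"],uv,30).round())
E
```

```text
(229, 290) [519. 286.  30.]
(275, 229) [537.  64.  30.]
(304, 195) [ 542. -106.   30.]
(333, 168) [ 532. -280.   30.]
(342, 236) [388.  14.  30.]
(390, 176) [ 372. -312.   30.]
(360, 208) [ 391. -117.   30.]
(224, 193) [734. -13.  30.]
(173, 237) [729. 203.  30.]
```

View pics/crop1.png

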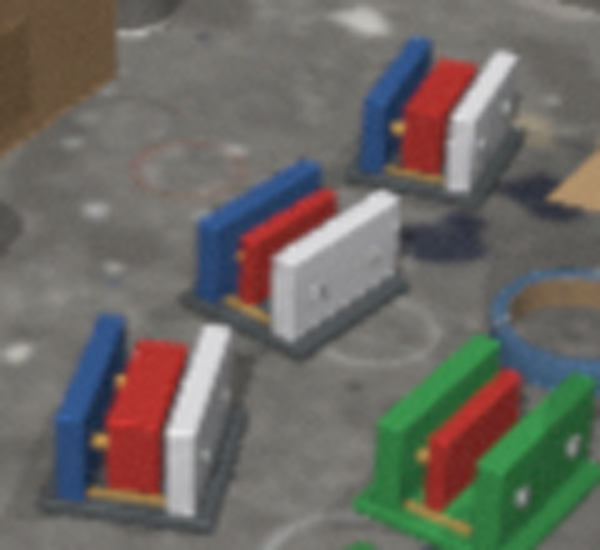

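In the crop, the middle jig (scene px 304,195; crop 300,250) has a thin red tile and a wide gap to the white wall, so it is jig_a. The other two have thick tiles and narrow gaps. Next I'll get coarse yaws, then fly over.

```bash
cat >> h.py <<'E'
from scipy.spatial.transform import Rotation as Ro
def tool():
    o=get_obs(); q=o["ee_rot"]; return o,Ro.from_quat([q[1],q[2],q[3],q[0]]).as_matrix()
def plan(P,yaw):
    """P target TCP, yaw (deg) of tool y line mod 180 -> slide in units of 0.1m, and turn (30deg units)"""
    o,R=tool(); d=R.T@(np.array(P)-o["ee_pos"])/100
    y=np.degrees(np.arctan2(R[1,1],R[0,1])); e=(yaw-y+90)%180-90
    return d.round(4),(-e/30).round(4),"yaw now",y.round(2),"t",round(o["time_s"],2),"j6",o["joints"][5].round(2)
E
python3 - <<'E'
from h import *
import pickle
np.set_printoptions(precision=1,suppress=True)
ims=pickle.load(open("i0.pkl","rb")); s=ims["scene"]
c=lambda x,y:(245+x/5,145+y/5)
A=onz(s,c(275,258),56);B=onz(s,c(395,193),56); print("jig white edge",A,B,np.degrees(np.arctan2(*(B-A)[1::-1])))
for n in("scene","side"):
    im=ims[n]; hsv=cv2.cvtColor(im["img"],cv2.COLOR_BGR2HSV)
    m=cv2.inRange(hsv,(5,150,120),(18,255,255)); k,l,st,ce=cv2.connectedComponentsWithStats(m)
    for i in range(1,k):
        if st[i,4]>100: print(n,st[i],ce[i],onz(im,ce[i],99.5))
P=[onz(s,p,127) for p in [(219,262),(235,257)]]
print(P)
print(plan((545,-110,200),0),plan((519,286,240),0))
E
```

```text
jig white edge [530.3 -56.   56. ] [ 502.8 -144.    56. ] -107.33631340603789
scene [281  82  18  20 264] [288.7  92.5] [ 850.3 -615.1   99.5]
scene [281 104  17  21 281] [289.5 114.6] [ 751.4 -428.6   99.5]
scene [283 132  14  10 105] [290.5 136.4] [ 672.3 -280.    99.5]
scene [219 256  17  31 373] [226.4 270.4] [508.7 304.2  99.5]
side [450 101  14  48 283] [456.6 126. ] [ 344.7 -941.1   99.5]
side [511 106  18  51 449] [519.3 130.3] [  114.7 -1017.9    99.5]
side [299 109  19  16 242] [306.5 116.6] [ 941.6 -751.8   99.5]
side [299 127  16  21 275] [306.6 137.1] [ 754.8 -431.1   99.5]
side [300 153  15  11 124] [307.4 157.9] [ 624.2 -210.7   99.5]
side [213 219  18  33 453] [221.5 234.9] [510.6 303.2  99.5]
[array([514.4, 316.6, 127. ]), array([496.5, 290.9, 127. ])]
(array([ 4.6, -2.2,  0.3]), np.float64(-2.2594), 'yaw now', np.float64(-67.78), 't', 0.15, 'j6', np.float64(1.57)) (array([ 5.9, -5.9, -0.1]), np.float64(-2.2594), 'yaw now', np.float64(-67.78), 't', 0.15, 'j6', np.float64(1.57))
```

```bash
python3 -m inch '{"gripper":[0,0,0,0,0,0,0,0,0,0,0,0,0,0,0,0,0,0,0,0],"slide":[[0.33,-0.16,0],[0.33,-0.16,0],[0.33,-0.16,0],[0.33,-0.16,0],[0.33,-0.16,0],[0.33,-0.16,0],[0.33,-0.16,0],[0.33,-0.16,0],[0.33,-0.16,0],[0.33,-0.16,0],[0.33,-0.16,0],[0.33,-0.16,0],[0.33,-0.16,0],[0.33,-0.16,0],[0,0,0],[0,0,0],[0,0,0],[0,0,0],[0,0,0],[0,0,0]],"turn":[0,0,0,0,0,0,0,0,0,0,0,0,0,0,-0.23,-0.23,-0.23,-0.23,-0.23,-0.23]}'
python3 -m inch '{"gripper":[0,0,0],"slide":[[0,0,0],[0,0,0],[0,0,0]],"turn":[-0.2,-0.1,0]}'
python3 - <<'E'
from h import *
import pickle
im=get_image("wrist"); cv2.imwrite("pics/w1.png",im["img"]); pickle.dump(im,open("w1.pkl","wb"))
print(plan((509,304,230),-35))
E
```

```text
time_s: 1.82
ee_pos: [541.4, -103.8, 230.9]
ee_rot: [-0.0, 0.848, 0.53, -0.0]
contact_force: [0.5, -0.5, -0.0]
opening: 1.002
gripper_force: 0.0
time_s: 2.07
ee_pos: [541.3, -103.9, 230.9]
ee_rot: [-0.0, 0.805, 0.593, -0.0]
contact_force: [-0.6, -0.1, 0.5]
opening: 1.004
gripper_force: 0.0
(array([ 3.794 , -1.5322,  0.0106]), np.float64(0.5849), 'yaw now', np.float64(-17.45), 't', 2.12, 'j6', np.float64(1.69))
```

View pics/w1.png

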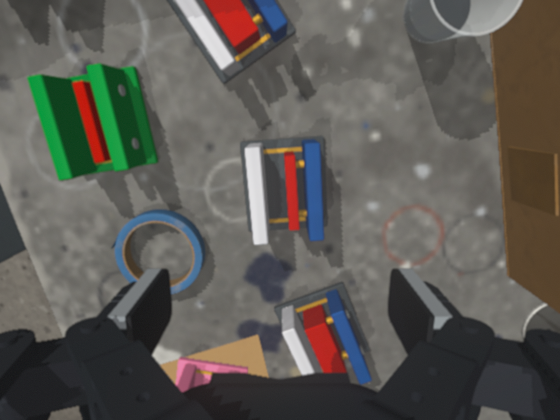

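The wrist view shows jig_a at (285,190): white wall at (257,193), thin red tile at (292,190), blue stop at (314,190). I'll measure from the outer top edges.

```bash
cat > jig.py <<'E'
from h import *
def jig(im,box,z=56):
    x0,y0,x1,y1=box; hsv=cv2.cvtColor(im["img"],cv2.COLOR_BGR2HSV)[y0:y1,x0:x1]
    W=cv2.inRange(hsv,(0,0,165),(180,60,255)); B=cv2.inRange(hsv,(100,120,60),(125,255,255)); R=cv2.inRange(hsv,(0,150,90),(8,255,255))|cv2.inRange(hsv,(172,150,90),(180,255,255))
    def big(m):
        k,l,s,c=cv2.connectedComponentsWithStats(m); return l==1+np.argmax(s[1:,4])
    out={}
    for n,m,side,zz in(("whiteL",W,0,z),("whiteR",W,-1,z),("blueR",B,-1,z),("blueL",B,0,z),("redL",R,0,50),("redR",R,-1,50)):
        b=big(m); rows=np.where(b.any(1))[0]; lo,hi=rows[0],rows[-1]; k=(hi-lo)//6
        pts=np.array([onz(im,(np.where(b[r])[0][side]+x0+(0.5 if side else -0.5),r+y0),zz)[:2] for r in range(lo+k,hi-k)])
        vx,vy,cx,cy=cv2.fitLine(pts.astype(np.float32),cv2.DIST_HUBER,0,.01,.01).ravel()
        if vy<0: vx,vy=-vx,-vy
        e=[onz(im,(x0+np.where(b[r])[0].mean(),y0+r+(.5 if r==hi else -.5)),zz)[:2] for r in(lo,hi)]
        out[n]=(np.array([cx,cy]),np.degrees(np.arctan2(vy,vx)),e)
    return out
E
python3 - <<'E'
from jig import *
import pickle
np.set_printoptions(precision=1,suppress=True)
im=pickle.load(open("w1.pkl","rb")); o=jig(im,(235,132,335,250))
for n,v in o.items(): print(n,v)
a=np.radians((o["whiteL"][1]+o["blueR"][1])/2-90); ex=np.array([np.cos(a),np.sin(a)]); ey=np.array([-ex[1],ex[0]])
X={n:v[0]@ex for n,v in o.items()}; c=(X["whiteL"]+X["blueR"])/2
print("yaw",np.degrees(a),"centre x",c,{n:round(x-c,1) for n,x in X.items()}); print({n:[(p@ey).round(1) for p in v[2]] for n,v in o.items()})
E
```

```text
whiteL (array([513.3, -98.5], dtype=float32), np.float32(76.82429), [array([533.3, -59.3]), array([ 505.7, -145.5])])
whiteR (array([ 525.7, -102.4], dtype=float32), np.float32(76.73436), [array([533.3, -59.3]), array([ 505.7, -145.5])])
blueR (array([ 575.2, -119.9], dtype=float32), np.float32(76.463585), [array([578.3, -67.9]), array([ 556.3, -157.2])])
blueL (array([ 561.8, -113.3], dtype=float32), np.float32(76.606445), [array([578.3, -67.9]), array([ 556.3, -157.2])])
redL (array([ 546.2, -105.7], dtype=float32), np.float32(76.54791), [array([558.9, -73.2]), array([ 542.3, -143.7])])
redR (array([ 556.3, -105.3], dtype=float32), np.float32(76.93263), [array([558.9, -73.2]), array([ 542.3, -143.7])])
yaw -13.356063 centre x 554.72095 {'whiteL': np.float32(-32.6), 'whiteR': np.float32(-19.6), 'blueR': np.float32(32.6), 'blueL': np.float32(18.1), 'redL': np.float32(1.1), 'redR': np.float32(10.9)}
{'whiteL': [np.float64(65.5), np.float64(-24.8)], 'whiteR': [np.float64(65.5), np.float64(-24.8)], 'blueR': [np.float64(67.5), np.float64(-24.4)], 'blueL': [np.float64(67.5), np.float64(-24.4)], 'redL': [np.float64(57.8), np.float64(-14.5)], 'redR': [np.float64(57.8), np.float64(-14.5)]}
```

```bash
python3 -m inch '{"gripper":[0,0,0,0,0,0,0,0,0,0,0,0,0,0,0],"slide":[[0.345,-0.139,0],[0.345,-0.139,0],[0.345,-0.139,0],[0.345,-0.139,0],[0.345,-0.139,0],[0.345,-0.139,0],[0.345,-0.139,0],[0.345,-0.139,0],[0.345,-0.139,0],[0.345,-0.139,0],[0.345,-0.139,0],[0,0,0],[0,0,0],[0,0,0],[0,0,0]],"turn":[0,0,0,0,0,0,0,0,0,0,0,0.19,0.19,0.19,0]}'
python3 - <<'E'
from h import *
import pickle
im=get_image("wrist"); cv2.imwrite("pics/w2.png",im["img"]); pickle.dump(im,open("w2.pkl","wb"))
print(im["pose"])
hsv=cv2.cvtColor(im["img"],cv2.COLOR_BGR2HSV)
m=cv2.inRange(hsv,(5,150,120),(18,255,255)); k,l,st,ce=cv2.connectedComponentsWithStats(m)
for i in range(1,k):
    if st[i,4]>100: print(st[i],ce[i],onz(im,ce[i],127))
E
```

```text
time_s: 3.37
ee_pos: [508.7, 304.3, 230.9]
ee_rot: [0.0, 0.886, 0.464, -0.0]
contact_force: [0.1, -0.1, 0.4]
opening: 1.002
gripper_force: 0.0
[[ 8.22360271e-01 -5.48430907e-01 -1.51483084e-01  5.46512106e+02]
 [-5.68966467e-01 -7.93080988e-01 -2.17484958e-01  3.59901352e+02]
 [-8.62881427e-04  2.65039784e-01 -9.64237091e-01  3.73643562e+02]
 [ 0.00000000e+00  0.00000000e+00  0.00000000e+00  1.00000000e+00]]
[ 266  179   31   54 1058] [280.2637051  206.19565217] [510.91096009 307.83255504 127.        ]
```

View pics/w2.png

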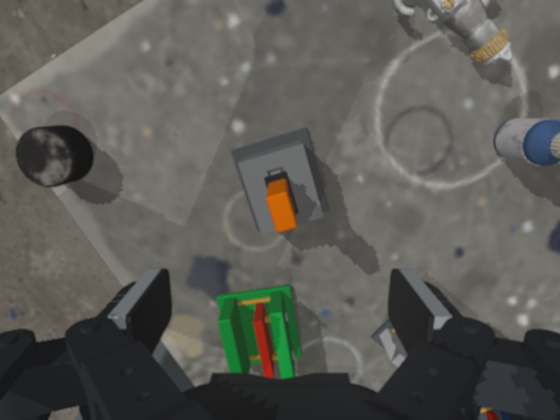

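The spacer's grip is at about (283,207) in the wrist view, with the slot visible at (275,172). It needs a few degrees more yaw. I'll segment the bright top face.

```bash
python3 - <<'E'
from h import *
import pickle
np.set_printoptions(precision=1,suppress=True)
im=pickle.load(open("w2.pkl","rb")); g=im["img"][150:250,230:350]; hsv=cv2.cvtColor(g,cv2.COLOR_BGR2HSV)
m=cv2.inRange(hsv,(5,150,120),(18,255,255)); v=hsv[...,2][m>0]; t,_=cv2.threshold(v,0,255,cv2.THRESH_OTSU); print(t,np.percentile(v,[5,25,50,75,95]))
for nm,mm in(("all",m),("top",m&cv2.inRange(hsv[...,2],float(t),255))):
    c=max(cv2.findContours(mm,0,1)[0],key=cv2.contourArea); b=cv2.boxPoints(cv2.minAreaRect(c))+np.array([230,150])
    P=np.array([onz(im,p,127)[:2] for p in b]); e=[P[1]-P[0],P[2]-P[1]]
    print(nm,b.tolist(),P.mean(0),[(np.linalg.norm(x).round(1),np.degrees(np.arctan2(x[1],x[0])).round(1)) for x in e])
big=cv2.resize(g,None,fx=5,fy=5,interpolation=cv2.INTER_CUBIC); cv2.imwrite("pics/crop2.png",big)
E
```

```text
173.0 [140. 156. 194. 197. 200.]
all [[262.1010398864746, 184.1839370727539], [284.3005256652832, 178.34197235107422], [297.16322326660156, 227.22021484375], [274.9637336730957, 233.0621795654297]] [510.6 308.1] [(np.float64(15.8), np.float64(-19.8)), (np.float64(36.3), np.float64(-109.9))]
top [[265.65138244628906, 196.50460052490234], [284.73394775390625, 190.77982330322266], [295.30274963378906, 226.0091781616211], [276.2201843261719, 231.73395538330078]] [508.9 304.6] [(np.float64(13.8), np.float64(-17.6)), (np.float64(26.6), np.float64(-108.1))]
```

View pics/crop2.png

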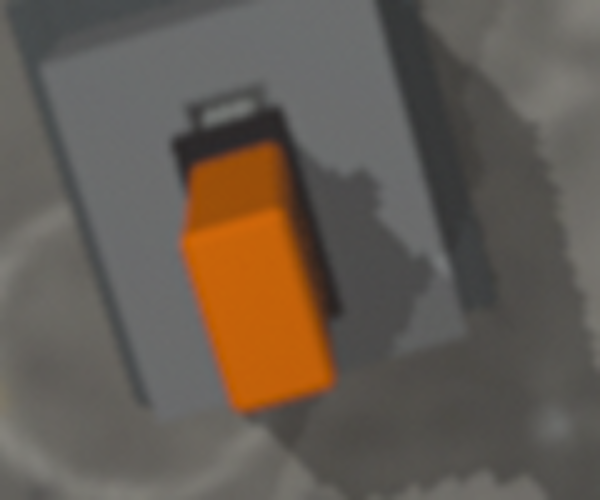

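```bash
python3 -m inch '{"gripper":[0,0,0,0],"slide":[[0,0,0.2],[0,0,0.2],[0,0,0.2],[0,0,0]],"turn":[-0.19,-0.19,-0.18,0]}'
python3 - <<'E'
from h import *
import pickle
np.set_printoptions(precision=4,suppress=True)
im=get_image("wrist"); pickle.dump(im,open("w3.pkl","wb"))
hsv=cv2.cvtColor(im["img"],cv2.COLOR_BGR2HSV)
m=cv2.inRange(hsv,(5,150,120),(18,255,255)); k,l,st,ce=cv2.connectedComponentsWithStats(m); m=np.uint8(l==1+np.argmax(st[1:,4]))*255
v=hsv[...,2][m>0]; t,_=cv2.threshold(v,0,255,cv2.THRESH_OTSU)
m&=cv2.inRange(hsv[...,2],float(t),255)
c=max(cv2.findContours(m,0,1)[0],key=cv2.contourArea); b=cv2.boxPoints(cv2.minAreaRect(c))
P=np.array([onz(im,p,127)[:2] for p in b]); e=[P[1]-P[0],P[2]-P[1]]
print(b.tolist(),P.mean(0),[(np.linalg.norm(x).round(1),np.degrees(np.arctan2(x[1],x[0])).round(1)) for x in e])
print(plan((*P.mean(0),80),-18))
E
```

```text
time_s: 3.75
ee_pos: [507.4, 302.6, 167.3]
ee_rot: [-0.0, 0.806, 0.591, -0.003]
contact_force: [-0.8, 0.3, 0.6]
opening: 0.999
gripper_force: 0.0
[[270.0, 215.0], [296.0, 215.0], [296.0, 262.0], [270.0, 262.0]] [509.168  304.6361] [(np.float64(13.6), np.float64(-17.4)), (np.float64(26.5), np.float64(-106.8))]
(array([0.0229, 0.0101, 0.8939]), np.float64(0.0089), 'yaw now', np.float64(-17.73), 't', 3.8, 'j6', np.float64(2.42))
```

```bash
python3 -m inch '{"gripper":[0,0,0,0,0,0,0],"slide":[[0,0,0.2],[0,0,0.2],[0,0,0.2],[0,0,0.2],[0,0,0.1],[0,0,0],[0,0,0]],"turn":[0,0,0,0,0,0,0]}'
python3 - <<'E'
from h import *
import pickle
np.set_printoptions(precision=4,suppress=True)
print(plan((509.2,304.6,80),-18))
im=get_image("wrist"); cv2.imwrite("pics/w4.png",im["img"])
E
```

```text
time_s: 4.38
ee_pos: [509.3, 304.0, 82.3]
ee_rot: [0.0, 0.808, 0.59, 0.0]
contact_force: [-0.8, 0.7, 0.5]
opening: 1.0
gripper_force: 0.0
(array([ 0.0053, -0.0029,  0.0226]), np.float64(0.0089), 'yaw now', np.float64(-17.73), 't', 4.38, 'j6', np.float64(2.42))
```

View pics/w4.png

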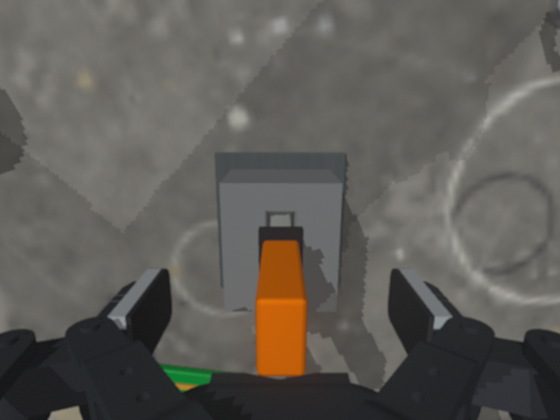

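The grip is centred between the fingers at (281,335) and square to them. Closing now.

```bash
python3 -m inch '{"gripper":[0,0.4,0.8,1,1,1,1,1,1,1,1,1],"slide":[[0,0,0.02],[0,0,0],[0,0,0],[0,0,0],[0,0,0],[0,0,0],[0,0,0],[0,0,0],[0,0,0],[0,0,0],[0,0,0],[0,0,0]],"turn":[0,0,0,0,0,0,0,0,0,0,0,0]}' 80
```

```text
time_s: 5.43
ee_pos: [509.1, 304.0, 79.5]
ee_rot: [0.0, 0.807, 0.59, 0.0]
contact_force: [-0.7, -0.4, 3.6]
opening: 0.175
gripper_force: 78.1
```

```bash
python3 -m inch '{"gripper":[1,1,1,1,1,1,1,1,1],"slide":[[0,0,-0.1],[0,0,-0.1],[0,0,-0.1],[0,0,-0.1],[0,0,-0.1],[0,0,-0.2],[0,0,-0.2],[0,0,-0.2],[0,0,0]],"turn":[0,0,0,0,0,0,0,0,0]}'
python3 - <<'E'
from h import *
np.set_printoptions(precision=4,suppress=True)
a=np.radians(-13.4); ex=np.array([np.cos(a),np.sin(a)]); ey=np.array([-ex[1],ex[0]])
T=ex*(554.7-9)+ey*20.9; print(T,plan((*T,160),-13.4))
E
```

```text
time_s: 6.18
ee_pos: [510.5, 304.8, 194.6]
ee_rot: [0.0, 0.807, 0.59, 0.004]
contact_force: [-0.3, 0.1, -0.1]
opening: 0.179
gripper_force: 77.9
[ 535.6873 -106.1338] (array([-3.8409,  1.4866,  0.3324]), np.float64(-0.1428), 'yaw now', np.float64(-17.68), 't', 6.18, 'j6', np.float64(2.42))
```

```bash
python3 -m inch '{"gripper":[1,1,1,1,1,1,1,1,1,1,1,1,1,1],"slide":[[-0.349,0.135,0],[-0.349,0.135,0],[-0.349,0.135,0],[-0.349,0.135,0],[-0.349,0.135,0],[-0.349,0.135,0],[-0.349,0.135,0],[-0.349,0.135,0],[-0.349,0.135,0],[-0.349,0.135,0],[-0.349,0.135,0],[0,0,0.2],[0,0,0.2],[0,0,0]],"turn":[0,0,0,0,0,0,0,0,0,0,0,-0.143,0,0]}'
python3 - <<'E'
from h import *
import pickle
np.set_printoptions(precision=4,suppress=True)
a=np.radians(-13.4); ex=np.array([np.cos(a),np.sin(a)]); ey=np.array([-ex[1],ex[0]])
T=ex*(554.7-9)+ey*20.9; print(T,plan((*T,160),-13.4))
ims={n:get_image(n) for n in("scene","side","wrist")}; pickle.dump(ims,open("i5.pkl","wb"))
cr=[cv2.resize(ims["scene"]["img"][110:230,240:360],(400,400),interpolation=2),cv2.resize(ims["wrist"]["img"],(400,300))]
cr[1]=cv2.copyMakeBorder(cr[1],0,100,0,0,0); cv2.imwrite("pics/m5.png",np.hstack(cr))
E
```

```text
time_s: 7.35
ee_pos: [531.7, -107.6, 145.5]
ee_rot: [-0.002, 0.785, 0.619, -0.002]
contact_force: [-1.0, 0.4, -0.9]
opening: 0.173
gripper_force: 78.1
[ 535.6873 -106.1338] (array([ 0.0231,  0.0344, -0.1448]), np.float64(-0.0034), 'yaw now', np.float64(-13.5), 't', 7.35, 'j6', np.float64(1.61))
```

View pics/m5.png

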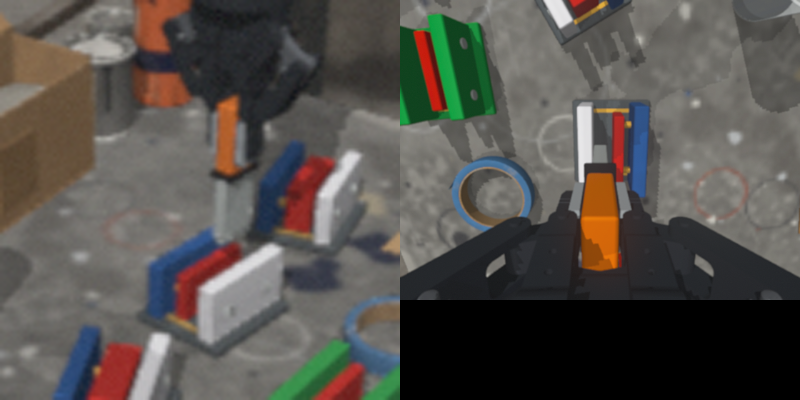

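The spacer is held upright. Its blade tip is just above jig_a, at about (600,150) in the right panel, between the white wall and the red tile. I'll trim the position and check again.

```bash
python3 -m inch '{"gripper":[1,1,1,1],"slide":[[0.023,0.034,0],[0,0,0],[0,0,0],[0,0,0]],"turn":[0,0,0,0]}'
python3 - <<'E'
from h import *
import pickle
np.set_printoptions(precision=4,suppress=True)
a=np.radians(-13.4); ex=np.array([np.cos(a),np.sin(a)]); ey=np.array([-ex[1],ex[0]])
T=ex*(554.7-9)+ey*20.9; print(plan((*T,79),-13.4))
im=get_image("wrist"); pickle.dump(im,open("w6.pkl","wb")); o=get_obs(); z=o["ee_pos"][2]-67.5
L=lambda x,y,z:[*(ex*(554.7+x)+ey*(20.9+y)),z]
C=o["ee_pos"][:2]; b=lambda x,y,zz:[*(C+ex*x+ey*y),zz]
g=im["img"].copy()
for P in [L(-19,45,56),L(-19,-20,56),L(1,35,50),L(1,-20,50),L(-33,45,56),L(33,45,56)]: cv2.circle(g,tuple(proj(im,P)[0].round().astype(int)),1,(0,255,0),-1)
for P in [b(-3.5,18,z),b(3.5,18,z),b(-5,18,z+6),b(5,18,z+6)]: cv2.circle(g,tuple(proj(im,P)[0].round().astype(int)),1,(255,0,255),-1)
cv2.imwrite("pics/w6.png",cv2.resize(g[120:320,210:370],None,fx=3,fy=3,interpolation=0)[:600])
E
```

```text
time_s: 7.83
ee_pos: [538.1, -105.1, 149.9]
ee_rot: [0.0, 0.784, 0.62, 0.0]
contact_force: [-0.9, 0.3, 0.1]
opening: 0.174
gripper_force: 78.1
(array([-0.0153, -0.0221,  0.7094]), np.float64(0.0018), 'yaw now', np.float64(-13.35), 't', 7.83, 'j6', np.float64(1.61))
```

View pics/w6.png

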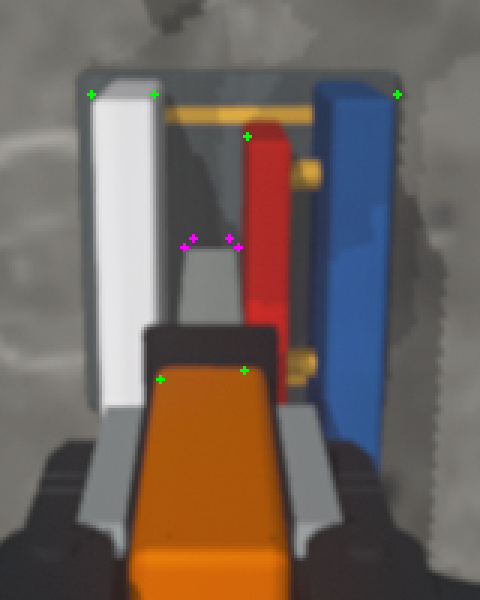

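The projected marks match the jig edges and the blade end, and the blade lies in the gap after a 2 mm trim. Descending in two steps.

```bash
python3 -m inch '{"gripper":[1,1,1,1,1,1,1],"slide":[[-0.015,-0.022,0],[0,0,0],[0,0,0.1],[0,0,0.1],[0,0,0.1],[0,0,0],[0,0,0]],"turn":[0,0,0,0,0,0,0]}'
python3 - <<'E'
from h import *
np.set_printoptions(precision=4,suppress=True)
a=np.radians(-13.4); ex=np.array([np.cos(a),np.sin(a)]); ey=np.array([-ex[1],ex[0]])
print(plan((*(ex*(554.7-9)+ey*20.9),79),-13.4),get_obs()["contact_force"])
E
python3 -m inch '{"gripper":[1,1,1,1,1,1],"slide":[[0,0,0.08],[0,0,0.08],[0,0,0.08],[0,0,0.08],[0,0,0.08],[0,0,0]],"turn":[0,0,0,0,0,0]}'
python3 - <<'E'
from h import *
np.set_printoptions(precision=4,suppress=True)
a=np.radians(-13.4); ex=np.array([np.cos(a),np.sin(a)]); ey=np.array([-ex[1],ex[0]])
print(plan((*(ex*(554.7-9)+ey*20.9),79),-13.4),get_obs()["contact_force"])
E
```

```text
time_s: 8.47
ee_pos: [534.3, -106.3, 117.9]
ee_rot: [-0.001, 0.785, 0.62, -0.001]
contact_force: [-0.7, 0.0, -1.1]
opening: 0.177
gripper_force: 78.1
(array([0.0048, 0.0142, 0.3888]), np.float64(0.0002), 'yaw now', np.float64(-13.4), 't', 8.47, 'j6', np.float64(1.61)) [-0.705   0.0359 -1.0561]
time_s: 8.97
ee_pos: [534.0, -106.2, 77.1]
ee_rot: [-0.001, 0.785, 0.62, -0.001]
contact_force: [-0.8, 0.4, -1.0]
opening: 0.178
gripper_force: 78.1
(array([ 0.0049,  0.0161, -0.0191]), np.float64(0.0002), 'yaw now', np.float64(-13.39), 't', 8.97, 'j6', np.float64(1.61)) [-0.8245  0.433  -1.0168]
```

```bash
python3 -m inch '{"gripper":[1,1,1,1,1,1],"slide":[[0,0,-0.02],[0,0.04,0],[0,0.04,0],[0,0.03,0],[0,0,0],[0,0,0]],"turn":[0,0,0,0,0,0]}' 110
cat > st.py <<'E'
from h import *
np.set_printoptions(precision=2,suppress=True)
a=np.radians(-13.4); ex=np.array([np.cos(a),np.sin(a)]); ey=np.array([-ex[1],ex[0]])
o,R=tool(); p=o["ee_pos"]; f=o["contact_force"]
print("local x",p[:2]@ex-554.7,"y",p[:2]@ey-20.9,"z",p[2],"Fx",f[:2]@ex,"Fy",f[:2]@ey,"Fz",f[2],"M",o["moment"],"ry",R[:,1],"tz",R[:,2])
E
python3 st.py
```

```text
time_s: 9.47
ee_pos: [545.5, -108.9, 81.2]
ee_rot: [-0.0, 0.785, 0.62, -0.0]
contact_force: [-3.6, 1.9, 2.1]
opening: 0.172
gripper_force: 108.0
local x 1.221885059468832 y -0.4093571690174791 z 81.23018678237473 Fx -3.940600711873227 Fy 1.0239931159769418 Fz 2.0876148441580953 M [0.25 1.07 0.05] ry [ 0.97 -0.23 -0.  ] tz [-0.  0. -1.]
```

The blade is pushing the tile: about 4 N at roughly 5 mm of travel. Continuing in small steps.

```bash
python3 -m inch '{"gripper":[1,1,1,1,1],"slide":[[0,0.01,0.01],[0,0.01,0],[0,0.01,0],[0,0,0],[0,0,0]],"turn":[0,0,0,0,0]}'
python3 st.py
python3 -m inch '{"gripper":[1,1,1,1],"slide":[[0,0.01,0],[0,0,0],[0,0,0],[0,0,0]],"turn":[0,0,0,0]}'
python3 st.py
```

```text
time_s: 9.88
ee_pos: [548.2, -109.6, 80.0]
ee_rot: [-0.0, 0.785, 0.62, -0.0]
contact_force: [-5.0, 1.0, 1.3]
opening: 0.176
gripper_force: 107.9
local x 4.015810739624271 y -0.45946254575461865 z 80.04072032860154 Fx -5.048990579729925 Fy -0.16823523507129387 Fz 1.2645929288667241 M [0.31 1.29 0.04] ry [ 0.97 -0.23 -0.  ] tz [-0.  0. -1.]
time_s: 10.22
ee_pos: [549.0, -109.8, 80.0]
ee_rot: [-0.001, 0.785, 0.62, -0.0]
contact_force: [-6.1, 1.3, 1.7]
opening: 0.171
gripper_force: 108.2
local x 4.787639346880042 y -0.44355331788087327 z 80.03070266335148 Fx -6.246476247272524 Fy -0.13036010768150366 Fz 1.7271617363319893 M [0.3  1.41 0.06] ry [ 0.97 -0.23 -0.  ] tz [-0.  0. -1.]
```

```bash
python3 -m inch '{"gripper":[1,1,1,1],"slide":[[0,0.01,0],[0,0,0],[0,0,0],[0,0,0]],"turn":[0,0,0,0]}' 120
python3 st.py
python3 -m inch '{"gripper":[1,1,1,1],"slide":[[0,0.01,0],[0,0,0],[0,0,0],[0,0,0]],"turn":[0,0,0,0]}'
python3 st.py
```

```text
time_s: 10.55
ee_pos: [549.1, -109.8, 79.9]
ee_rot: [-0.001, 0.785, 0.62, -0.001]
contact_force: [-7.4, 2.2, 3.0]
opening: 0.167
gripper_force: 116.9
local x 4.9230875837963595 y -0.4161641613982532 z 79.86310328229293 Fx -7.660088492806848 Fy 0.4099910112100216 Fz 3.020619727174682 M [0.43 1.96 0.09] ry [ 0.97 -0.23 -0.  ] tz [-0.  0. -1.]
time_s: 10.88
ee_pos: [549.3, -109.8, 79.7]
ee_rot: [-0.002, 0.785, 0.62, -0.001]
contact_force: [-9.9, 2.2, 2.9]
opening: 0.172
gripper_force: 117.1
local x 5.072484241894358 y -0.4200370531099793 z 79.70217172935544 Fx -10.13979628947032 Fy -0.13781981793980935 Fz 2.8828551330252656 M [0.6  2.52 0.04] ry [ 0.97 -0.23 -0.  ] tz [-0.  0. -1.]
```

The last 1 mm of command moved the tool only 0.15 mm while the force rose to 10 N, so it is against a hard stop. I'll check by picture that the tile is flush.

```bash
python3 - <<'E'
from h import *
w=get_image("wrist")["img"]; s=get_image("scene")["img"]
a=cv2.resize(w[150:400,180:400],(440,500),interpolation=2); b=cv2.resize(s[155:225,270:340],(350,350),interpolation=2)
cv2.imwrite("pics/f7.png",np.hstack([a,cv2.copyMakeBorder(b,0,150,0,0,0)]))
E
python3 st.py
```

```text
local x 5.052162649298452 y -0.4303929597695557 z 79.69989067744174 Fx -10.862828307160722 Fy 0.22674071997642922 Fz 4.103573852894519 M [0.6  2.52 0.01] ry [ 0.97 -0.23 -0.  ] tz [-0.  0. -1.]
```

View pics/f7.png

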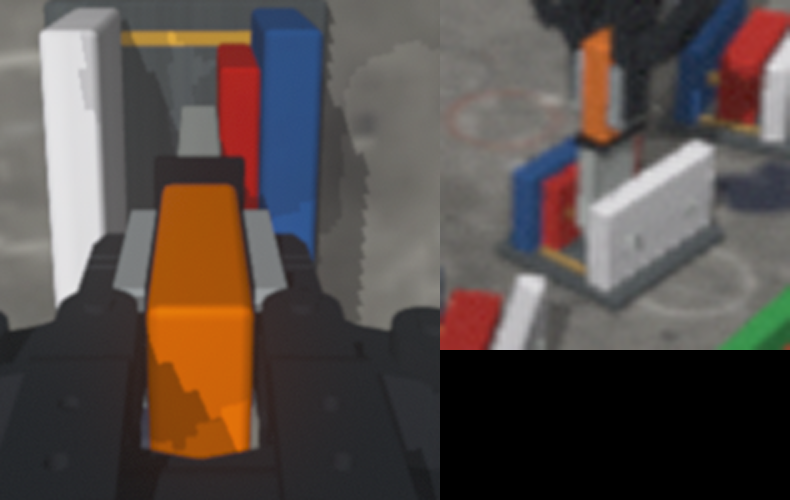

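The red tile at (240,130) touches the blue stop along its whole edge, with the blade deep in the gap and still gripped. Force is steady at about 10 N against the 5.6 N spring.

```bash
python3 -c "from station import job_done; print(job_done())"
```

```text
the job is handed in; nothing more can be done
None
```

I pulled the spacer from its stand, slid the blade well down into jig_a's gap and pressed the tile flush against its blue stop; I handed in at about 11 s, with the arm still gripping the spacer and holding the tile there at about 10 N.

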